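Clamp two tapered hull blanks head to tail in the block press

TASK

Lay the two tapered wooden blanks in the block press, thick end beside thin end with their slanted sides together, so that they make one rectangular block with level ends, centred along the fence; then wind the handwheel clockwise until the jaw has pushed both blanks together and firmly up against the fence, and let go. Leave the model ship, the two paint jars and the sanding block standing where they are.

Things in the scene. Friction and masses are not known exactly. Their poses are not given: they have to be found in the camera images.
- press: block press fixed on the mat. Origin: plate's underside, below the middle of the fence's clamping face. z up, x along the fence, y from fence to jaw and wheel. Plate 150 (x), y = -32 to 282, top (where blanks lie) at z = 10 mm. Fence 130 long, y = -20 to 0, top z = 24. Blue gear housing 70 x 70 at y = 235, top z = 40
- jaw_face (a point): middle of the moving jaw's clamping face, axes as the press, 17 mm above its origin. Steel jaw 130 long (x), 18 thick behind the face, top at z = 23.5 mm. Gap to the fence (its y in the press frame): 130 mm less 6 mm per rad of wheel; 104 to 128 at the start. The packed block is 56 wide
- jaw: the moving jaw, driven by the wheel; origin straight below its clamping face, level with the press's underside
- wheel (a joint): angle of the horizontal handwheel (upright axis), rad, growing clockwise seen from above, which closes the jaw by 6 mm per rad. Range 0 to 14; starts at 0.3 to 4.3; jaw on the packed block at about 12.3. Stays where it is left; friction about 0.07 N m
- hub (a point): point on the wheel's axis, level with the middle of the knob, 74 mm above the press's underside; fixed to the press, axes as the press. Wheel: solid disc 120 in diameter, its rim's top 19 mm below this point
- knob_mid (a point): middle of the wheel's crank knob: red upright cylinder 18 in diameter, 36 tall (18 mm below to 18 mm above this point), 50 mm from the wheel's axis. It turns freely on its pin, so it can be pinched from above and led round in circles without turning the gripper
- blank_a: one tapered wooden blank, red band on its thick end: 120 long, 40 high, 34 wide at the thick end, 22 at the thin (right trapezoid from above); about 65 g. Origin at half length, half height, 14 mm in from the square side. x points to the thick end, z up; -y side is square (y = -14 mm); +y side slants (y = 8 mm at thin end to 20 at thick). Starts flat on the mat (mat top at z = 3 mm)
- blank_b: the other tapered wooden blank, red band on its thick end: 120 long, 40 high, 34 wide at the thick end, 22 at the thin (right trapezoid from above); about 65 g. Origin at half length, half height, 14 mm in from the square side. x points to the thick end, z up; -y side is square (y = -14 mm); +y side slants (y = 8 mm at thin end to 20 at thick). Starts flat on the mat (mat top at z = 3 mm)
- blank_a_thick (a point): point at the thick end of blank a, 60 mm along x from its origin
- blank_b_thick (a point): point at the thick end of blank b, 60 mm along x from its origin
- ship: bystander: dark grey model ship, 30 wide, 256 long, lying along its y axis beyond the press; funnels 43 high, thin masts to 76; origin at the middle of its underside. Leave it alone
- jar_a: bystander: blue paint jar, 36 in diameter, 45 tall, origin at the middle of its underside
- jar_b: bystander: red paint jar, 36 in diameter, 45 tall, origin at the middle of its underside
- sander: bystander: wooden sanding block with teal faces, 35 by 85 (y) by 26 high, origin at the middle of its underside
Things that resemble listed ones, but are neither listed nor needed, are in the scene too. What is shaped like the blank_b but yellow is not meant.

How it is judged:
By the outcome, as a careful person would: the job done as asked, in the order asked, and still so for the second after the job is handed in, with the robot touching nothing.
It also fails if it takes over 72 s, if anything falls off the work surface, if the arm or the gripper's body presses on something with over 40 N, if the wrist force passes 120 N, or if a joint passes its speed limit or range.

ROBOT

A 6-joint arm with a two-finger parallel gripper is mounted at the origin on the work surface. World frame = base frame: x ahead of the robot, y to its left, z up, the work surface at z = 0. Lengths are in m, angles in rad, forces in N, time in s.
With the tool pointing down it reaches from about 0.3 to 0.775 m from the base axis. Payload 14.6 kg.
Tool frame: the origin (TCP) lies on the centre line of the jaws, within the pads' length; the fingertips stand 19 mm ahead of it and the grasp point (between the pads) is the TCP; y points along the fingers, x is the direction in which the jaws open and shut, and the axes are right-handed (so a half turn about y gives the same grasp; the last joint's range is limited). The gripper opens to 94 mm and grips with 3 to 60 N. Pads are 16 mm wide; open, the fingers measure 119 mm over their backs; the gripper's body (75 mm by 177 mm) begins 78 mm behind the grasp point.
Start: joints at [1.083, 0.3, 1.521, -0, 1.321, -0.067], TCP at [0.225, 0.502, 0.224] pointing down, gripper open.
Joint ranges: [-3.03, 3.03], [-0.79, 2.21], [0.23, 2.52], [-1.04, 4.18], [0, 3.07], [-2.55, 2.55]. Speed limits (rad/s): [2.22, 2.22, 2.57, 3.14, 3.14, 3.14].

INTERFACE

Orientations are given as [roll, pitch, yaw] about the fixed x, y, z axes, in that order (R = Rz(yaw) Ry(pitch) Rx(roll)).
In Python, from station import ctrl, optics gives the robot as it stands.
- The arm moves only by the tool jog_arm, never from a script. Its argument "targets" is a list of rows, each a list of 3 entries, a list of its own where there are three numbers: the finger opening in cm, from 0 to 9.4, then the shift along the tool's x, y, z in cm, then the turn about the tool's y in rad. A call has 1 to 10 rows; each row is the pose to reach, as a shift and turn from the pose commanded when the call began, along the tool's axes at that moment; what a row does not reach only later rows make up. A row lasts 1/10 s, in which the tool goes at most 50 mm and 8.59 degrees, less where a joint would pass 70% of its speed; a pose out of reach is approached as far as the arm can. A call with a gripper value outside its range is refused whole. The fingers move at their own pace and stop on an object; "grip_force" is the grip in N (left out, the last holds). Time passes only in rows, so rows that repeat a pose let the fingers close. It gives the time, the measured TCP pose, the force and the opening at its end, in the units of the state.
- ctrl.get_obs(): the state, without advancing time (a new reading comes with each control period).
- optics.camera(name): name is "side" or "top" or "wrist"; returns a dict with "img" (400x640x3 uint8, red, green, blue), "range_z" (400x640 float32, m along the optical axis (not along the pixel's ray), 0 where there is no reading), "camera_matrix" (3x3 intrinsics, pixels), "world_to_cam" (4x4, takes a point from world to camera coordinates); the wrist camera has in their place "mount" (4x4, takes a point from camera to tool coordinates, whose origin is the TCP and whose axes are the tool frame's). Camera axes: x right, y up, looking along -z (the intrinsics and any distortion apply to the point x, -y, -z); pixel columns grow to the right and rows downward; lengths in m; the calibration is good to about 2 mm. The wrist camera is an equidistant fisheye: a pixel r from the principal point sees the ray r / f radians off the axis. A picture is of the moment at which its call begins: read the wrist's pose just before it.
- ctrl.hand_in(): hands the job in, once; it reports no verdict.
The state is a dict: "time_s": time; "qpos": joint angles; "joint_vel": joint speeds; "tau": joint torques, N m; "ee_pos": TCP position; "eef_rot": TCP orientation; "force": force on the tool from outside, world axes, zero at the start; "moment": the same for the moment, N m; "grip_width": finger opening in m.
Only numpy, scipy, OpenCV 4.12 (cv2) and the standard library are available. Lean on these libraries where they do the work, as an engineer would, in place of code of your own. Each camera call takes 0.05 s, during which the arm holds its last target. There are 200 camera calls.

## Working session

There is one attempt and no reset: what is moved stays moved. The work goes in short steps, Python scripts to look and compute and a tool call to move; the robot and the scene stay as the last step left them, time stands still between calls to the robot, and variables do not carry over. Pictures are saved under pics/ and viewed, about 8 in all and at most 12, crops included, and the job is handed in when it is done.

Besides the shell and the picture viewer there is one more tool, called after ">>>" as a command line: name --argument value ..., lists and objects as JSON in quotes. jog_arm: Moves the arm, as the interface text tells. Its arguments: {"type":"object","properties":{"targets":{"type":"array","items":{"type":"array"}},"grip_force":{"type":"number"}},"required":["targets"]}

```bash
mkdir -p pics; ls; python3 - <<'E'
from station import ctrl, optics
import cv2,pickle,numpy as np
print(ctrl.get_obs())
for n in ("top","side"):
    c=optics.camera(n); pickle.dump(c,open(f"pics/{n}.pkl","wb"))
    cv2.imwrite(f"pics/{n}0.png",c["img"][:,:,::-1]); print(n,c["camera_matrix"],c["world_to_cam"],c.keys())
E
```

```text
pics
{'time_s': 0.0, 'qpos': array([ 1.08339312e+00,  3.00461522e-01,  1.52155857e+00,  2.03233955e-05,
        1.32072439e+00, -6.65967976e-02]), 'joint_vel': array([ 0.00040476,  0.00159513, -0.00047857, -0.00120424,  0.00047233,
       -0.00060551]), 'tau': array([ 2.81815737e-04, -5.31819785e+01, -3.52731335e+01,  7.08423019e-02,
        2.45099701e-02, -3.76970365e-05]), 'ee_pos': array([0.22455799, 0.50180873, 0.2239011 ]), 'eef_rot': array([-1.57070003e+00,  1.14796001e-03,  1.14998493e+00]), 'force': array([-0.25311431,  0.4039021 ,  0.51214509]), 'moment': array([-0.0112695 ,  0.03734324,  0.00053728]), 'grip_width': 0.09381945262137299}
top [[452.83407461   0.         317.35100222]
 [  0.         452.83407461 196.63790995]
 [  0.           0.           1.        ]] [[-0.01719944 -0.99984774  0.00294541 -0.18191715]
 [ 0.98608092 -0.01647524  0.16544784 -0.49495741]
 [-0.16537412  0.00575002  0.98621414 -1.18166832]
 [ 0.          0.          0.          1.        ]] dict_keys(['img', 'range_z', 'camera_matrix', 'world_to_cam'])
side [[421.20636079   0.         318.28094612]
 [  0.         421.20636079 208.38863986]
 [  0.           0.           1.        ]] [[ 0.38192526 -0.92413604  0.01027975 -0.35677122]
 [ 0.61510155  0.26247819  0.74347513 -0.31361553]
 [-0.68977038 -0.27762885  0.66868457 -0.94929543]
 [ 0.          0.          0.          1.        ]] dict_keys(['img', 'range_z', 'camera_matrix', 'world_to_cam'])
```

View pics/top0.png

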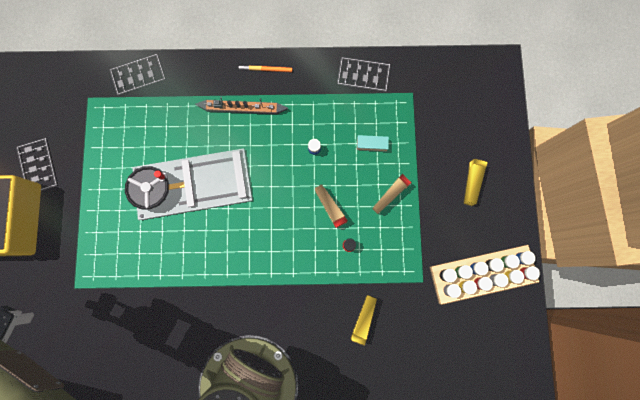

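View pics/side0.png

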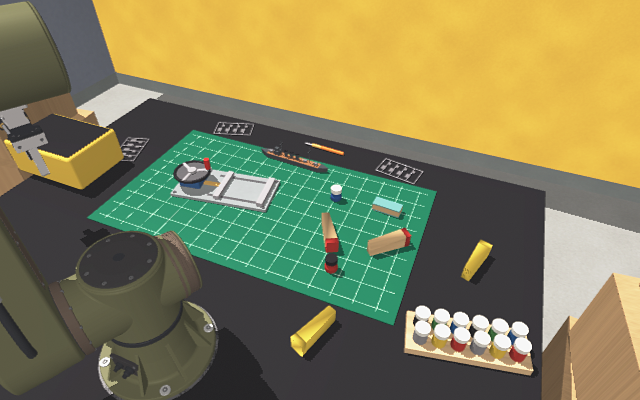

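Top view: press at (190,185), wheel at (147,187), knob at (157,174), fence at (243,177). There are two wood blanks with red bands, at (330,207) and (392,195). The yellow look-alikes at (475,182) and (364,320) are the wrong colour, so they aren't meant. Jars are at (314,146) and (349,245), the sander at (373,143) and the ship at (243,107).

```bash
cat > h.py <<'E'
import numpy as np, cv2
def cloud(c):
    K=c["camera_matrix"]; z=c["range_z"]; v,u=np.indices(z.shape)
    p=np.stack([(u-K[0,2])/K[0,0]*z,-(v-K[1,2])/K[1,1]*z,-z,np.ones_like(z)],-1)
    return (p@np.linalg.inv(c["world_to_cam"]).T)[...,:3]
def px2plane(c,u,v,h):
    K=c["camera_matrix"];W=np.linalg.inv(c["world_to_cam"])
    d=W[:3,:3]@np.array([(u-K[0,2])/K[0,0],-(v-K[1,2])/K[1,1],-1]); o=W[:3,3]
    return o+d*(h-o[2])/d[2]
E
python3 - <<'E'
from h import *
import pickle
c=pickle.load(open("pics/top.pkl","rb")); P=cloud(c); hsv=cv2.cvtColor(c["img"],cv2.COLOR_RGB2HSV)
print("mat z",np.median(P[250:270,150:250,2]))
def rect(m,name):
    q=P[m][:,:2].astype(np.float32)*1000
    r=cv2.minAreaRect(q); print(name,m.sum(),np.round(r[0]),np.round(r[1]),round(r[2],1),"meanz",P[m][:,2].mean().round(4))
    print(np.round(cv2.boxPoints(r)).tolist())
def box(a,b,c_,d):
    m=np.zeros((400,640),bool); m[b:d,a:c_]=1; return m
H,S,V=cv2.split(hsv)
red=((H<6)|(H>174))&(S>150)&(V>80)
for n,b in (("b1",(308,175,350,235)),("b2",(368,168,415,220))):
    B=box(*b); top=B&(abs(P[...,2]-.043)<.006); rect(top,n)
    m=B&red&(P[...,2]>.02); print("red",P[m].mean(0).round(3),m.sum())
B=box(130,140,260,225); Z=P[...,2]
fx=B&(abs(Z-.027)<.005)
l,n_=cv2.connectedComponents(fx.astype(np.uint8))
for i in range(1,l):
    if (n_==i).sum()>40: rect(n_==i,f"press{i}")
rect(B&(Z>.05)&(Z<.064),"wheel")
m=B&red; print("knob",P[m].mean(0).round(3), m.sum(), P[B&(Z>.085)].mean(0).round(3))
rect(box(130,145,260,225)&(abs(Z-.013)<.003),"plate")
for n,b in (("jarblue",(300,135,330,160)),("sander",(350,130,395,155)),("jarred",(338,232,362,256)),("ship",(190,95,295,118))):
    rect(box(*b)&(Z>.018),n)
E
```

```text
mat z 0.003243750617634489
b1 470 [ 471. -224.] [121.  34.] 30.3 meanz 0.0433
[[410.0, -240.0], [427.0, -269.0], [531.0, -208.0], [514.0, -179.0]]
red [ 0.423 -0.249  0.042] 71
b2 452 [ 500. -389.] [ 34. 121.] 42.4 meanz 0.0436
[[446.0, -356.0], [528.0, -445.0], [553.0, -422.0], [472.0, -333.0]]
red [ 0.528 -0.424  0.068] 50
press1 338 [562.  25.] [130.  21.] 8.8 meanz 0.027
[[496.0, 25.0], [499.0, 5.0], [628.0, 25.0], [624.0, 45.0]]
press2 316 [539. 166.] [130.  21.] 9.7 meanz 0.0266
[[473.0, 166.0], [477.0, 145.0], [605.0, 167.0], [601.0, 188.0]]
wheel 1297 [524. 260.] [117. 104.] 3.5 meanz 0.0559
[[462.0, 309.0], [469.0, 205.0], [585.0, 212.0], [579.0, 316.0]]
knob [0.55  0.224 0.088] 55 [0.429 0.035 0.628]
plate 3132 [532. 151.] [206. 343.] 2.1 meanz 0.0131
[[423.0, 319.0], [435.0, -24.0], [641.0, -16.0], [628.0, 327.0]]
jarblue 146 [ 471. -183.] [ 34. 363.] 89.9 meanz 0.0678
[[289.0, -199.0], [653.0, -200.0], [653.0, -167.0], [290.0, -166.0]]
sander 414 [ 473. -290.] [ 89. 416.] 71.8 meanz 0.0324
[[262.0, -267.0], [657.0, -397.0], [685.0, -313.0], [290.0, -183.0]]
jarred 142 [ 327. -238.] [ 32. 131.] 45.5 meanz 0.0797
[[269.0, -204.0], [363.0, -296.0], [385.0, -273.0], [292.0, -181.0]]
ship 769 [ 588. -100.] [585. 206.] 35.1 meanz 0.0377
[[290.0, -183.0], [408.0, -352.0], [886.0, -16.0], [768.0, 153.0]]
```

```bash
python3 - <<'E'
import cv2
i=cv2.imread("pics/top0.png"); cv2.imwrite("pics/crop1.png",cv2.resize(i[125:260,125:425],None,fx=2.6,fy=2.6,interpolation=cv2.INTER_CUBIC))
E
```

```text
(no output)
```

View pics/crop1.png

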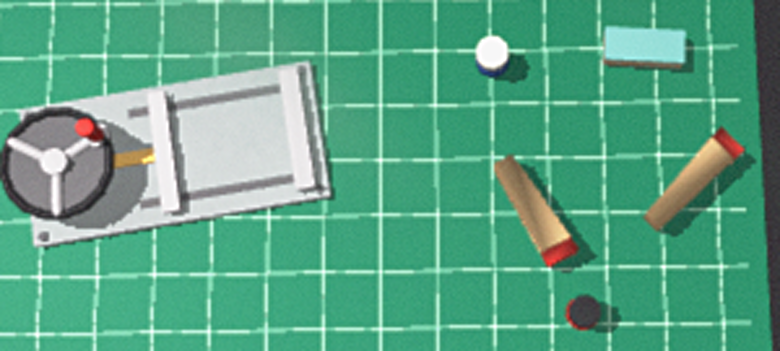

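Both blanks match the description: wood-coloured, red band, 121 x 34, top at 43 mm. Blank 2 at (392,195) goes to the fence and blank 1 at (330,207) to the jaw side. I'll start with the move over blank 2.

```bash
cat >> h.py <<'E'
def Rot(r):
    from scipy.spatial.transform import Rotation as Q
    return Q.from_euler("xyz",r).as_matrix()
def shift(o,x,y,z,yaw):
    R=Rot(o["eef_rot"]); s=R.T@(np.array([x,y,z])-o["ee_pos"])*100
    cy=np.arctan2(R[1,0],R[0,0]); t=-(yaw-cy); t=(t+np.pi)%(2*np.pi)-np.pi
    print("shift cm",s.round(2),"turn",round(t,3)); return s,t
def wcloud(c,o):
    """wrist equidistant fisheye depth -> world points"""
    K=c["camera_matrix"]; z=c["range_z"]; v,u=np.indices(z.shape)
    a=(u-K[0,2])/K[0,0]; b=(v-K[1,2])/K[1,1]; r=np.hypot(a,b)+1e-9
    s=np.tan(np.minimum(r,1.5))/r
    p=np.stack([a*s*z,-b*s*z,-z,np.ones_like(z)],-1)@c["mount"].T
    return p[...,:3]@Rot(o["eef_rot"]).T+o["ee_pos"]
E
python3 - <<'E'
from h import *
from station import ctrl
o=ctrl.get_obs(); shift(o,.498,-.391,.2,np.radians(42)); 
E
```

```text
shift cm [-70.32   2.47 -61.43] turn 0.417
```

>>> jog_arm --targets '[[9.4,[-70.3,0,-61.4],0.417],[9.4,[-70.3,0,-61.4],0.417],[9.4,[-70.3,0,-61.4],0.417],[9.4,[-70.3,0,-61.4],0.417],[9.4,[-70.3,0,-61.4],0.417],[9.4,[-70.3,0,-61.4],0.417],[9.4,[-70.3,0,-61.4],0.417],[9.4,[-70.3,0,-61.4],0.417],[9.4,[-70.3,0,-61.4],0.417],[9.4,[-70.3,0,-61.4],0.417]]'

```text
time_s: 1.1
ee_pos: [0.371, 0.0219, 0.2246]
eef_rot: [-1.571, -0.0, 0.733]
force: [1.2, 0.8, -0.2]
grip_width: 0.0941
```

```bash
python3 - <<'E'
from h import *
from station import ctrl
o=ctrl.get_obs(); shift(o,.498,-.391,.2,np.radians(42)); 
E
```

```text
shift cm [-18.19   2.46 -39.18] turn -0.0
```

>>> jog_arm --targets '[[9.4,[-18.2,2.5,-39.2],0],[9.4,[-18.2,2.5,-39.2],0],[9.4,[-18.2,2.5,-39.2],0],[9.4,[-18.2,2.5,-39.2],0],[9.4,[-18.2,2.5,-39.2],0],[9.4,[-18.2,2.5,-39.2],0],[9.4,[-18.2,2.5,-39.2],0],[9.4,[-18.2,2.5,-39.2],0],[9.4,[-18.2,2.5,-39.2],0],[9.4,[-18.2,2.5,-39.2],0]]'

```text
time_s: 2.1
ee_pos: [0.4977, -0.3921, 0.1975]
eef_rot: [-1.569, 0.001, 0.73]
force: [0.2, 1.2, -1.2]
grip_width: 0.0942
```

```bash
cat > look.py <<'E'
import sys,pickle
from h import *
from station import ctrl, optics
n=sys.argv[1]
o=ctrl.get_obs(); c=optics.camera("wrist"); pickle.dump((o,c),open(f"pics/{n}.pkl","wb"))
cv2.imwrite(f"pics/{n}.png",c["img"][:,:,::-1]); print(o["time_s"],o["ee_pos"],o["eef_rot"])
E
python3 look.py w1; python3 - <<'E'
from h import *
import pickle
o,c=pickle.load(open("pics/w1.pkl","rb")); print(c["camera_matrix"],c["mount"].round(3))
P=wcloud(c,o); np.set_printoptions(suppress=True)
m=(abs(P[...,2]-.043)<.004)&(np.hypot(P[...,0]-.5,P[...,1]+.39)<.1)
q=(P[m][:,:2]*1000).astype(np.float32); print(m.sum(),cv2.minAreaRect(q))
h=cv2.convexHull(q); print(cv2.approxPolyDP(h,4,True).reshape(-1,2).round(1))
E
```

```text
2.1 [ 0.49773955 -0.39214239  0.19745388] [-1.56879400e+00  5.22789257e-04  7.30257524e-01]
[[309.70691629   0.         319.4381246 ]
 [  0.         309.70691629 203.0334997 ]
 [  0.           0.           1.        ]] [[ 1.     0.002 -0.    -0.   ]
 [-0.001  0.281 -0.96  -0.16 ]
 [-0.002  0.96   0.281  0.083]
 [ 0.     0.     0.     1.   ]]
2919 ((499.6161193847656, -387.7221374511719), (33.29480743408203, 120.67414093017578), 42.08076477050781)
[[ 551.7 -420.7]
 [ 463.2 -339.5]
 [ 447.4 -353.8]
 [ 526.9 -442.7]]
```

View pics/w1.png

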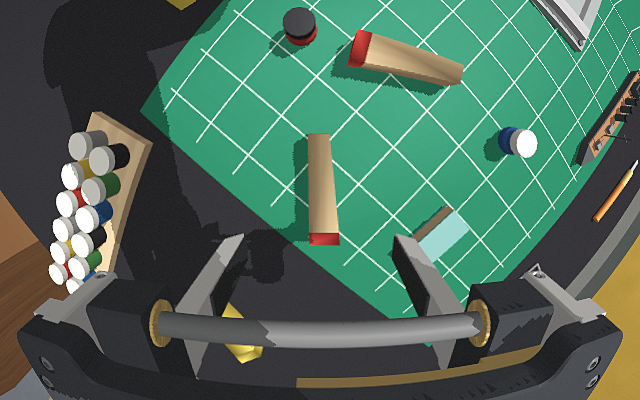

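Wrist view: blank 2 stands at (322,190) under the fingers with its red end near them. The measured corners give 33 and 21 mm ends and a square side at -48.1°. The second wood blank is at (405,60). I'm going down on blank 2.

```bash
python3 - <<'E'
from h import *
from station import ctrl
o=ctrl.get_obs(); shift(o,.4974,-.389,.039,np.radians(41.9)); 
E
```

```text
shift cm [ 0.07 15.89  0.08] turn -0.0
```

>>> jog_arm --targets '[[9.4,[0.2,5,0.2],0],[9.4,[0.2,9,0.2],0],[9.4,[0.2,12,0.2],0],[9.4,[0.2,14.5,0.2],0],[9.4,[0.2,15.8,0.2],0],[9.4,[0.2,15.8,0.2],0],[2.0,[0.2,15.8,0.2],0],[2.0,[0.2,15.8,0.2],0],[2.0,[0.2,15.8,0.2],0],[2.0,[0.2,15.8,0.2],0]]' --grip_force 20

```text
time_s: 3.15
ee_pos: [0.4985, -0.3865, 0.0422]
eef_rot: [-1.572, -0.0, 0.733]
force: [0.7, -0.7, -0.4]
grip_width: 0.0654
```

>>> jog_arm --targets '[[6.5,[-0.25,0.3,-0.1],0],[5,[-0.25,0.3,-0.1],0],[2.0,[-0.25,0.3,-0.1],0],[2.0,[-0.25,0.3,-0.1],0],[2.0,[-0.25,0.3,-0.1],0],[2.0,[-0.25,0.3,-0.1],0],[2.0,[-0.25,0.3,-0.1],0],[2.0,[-0.25,0.3,-0.1],0]]' --grip_force 20

```text
time_s: 3.95
ee_pos: [0.4971, -0.3888, 0.0385]
eef_rot: [-1.571, -0.0, 0.733]
force: [-0.3, 0.5, 0.2]
grip_width: 0.0283
```

```bash
python3 - <<'E'
from h import *
from station import ctrl
o=ctrl.get_obs(); shift(o,.558,.05,.15,1.733); 
E
```

```text
shift cm [ 33.89 -11.15  28.53] turn -1.0
```

>>> jog_arm --targets '[[2.0,[0,-4,0],0],[2.0,[4,-8,3],-0.1],[2.0,[8,-11,7],-0.25],[2.0,[12,-11,10],-0.4],[2.0,[16,-11,13.5],-0.5],[2.0,[20,-11,17],-0.65],[2.0,[24,-11,20],-0.8],[2.0,[28,-11,23.5],-0.95],[2.0,[32,-11,27],-1.0],[2.0,[33.9,-11,28.5],-1.0]]'

```text
time_s: 4.95
ee_pos: [0.5565, 0.0404, 0.1486]
eef_rot: [-1.571, 0.0, 1.735]
force: [-0.2, -0.0, -0.9]
grip_width: 0.0277
```

>>> jog_arm --targets '[[2.0,[0,0,0],0],[2.0,[0,0,0],0],[2.0,[0,0,0],0]]'

```text
time_s: 5.25
ee_pos: [0.5565, 0.0374, 0.1484]
eef_rot: [-1.571, 0.0, 1.732]
force: [-0.6, -0.8, 0.1]
grip_width: 0.0283
```

```bash
python3 look.py w2; python3 - <<'E'
from h import *
import pickle
o,c=pickle.load(open("pics/w2.pkl","rb")); np.set_printoptions(suppress=True)
P=wcloud(c,o); Z=P[...,2]
f=np.array([.5604,.035]); a=.162; X=(P[...,:2]-f)@np.array([[np.cos(a),-np.sin(a)],[np.sin(a),np.cos(a)]])
def show(m,n):
    q=(P[m][:,:2]*1000).astype(np.float32); r=cv2.minAreaRect(q); print(n,m.sum(),[np.round(t,1) for t in r]); 
    print(cv2.approxPolyDP(cv2.convexHull(q),4,True).reshape(-1,2).round(1).tolist())
show((abs(Z-.027)<.004)&(abs(X[...,0])<.08)&(abs(X[...,1]+.01)<.02),"fence")
show((abs(Z-.0265)<.004)&(abs(X[...,0])<.08)&(abs(X[...,1]-.132)<.03),"jaw")
hb=(Z>.1)&(Z<.165)&(abs(X[...,0])<.09)&(abs(X[...,1]-.015)<.03); print(np.percentile(Z[hb],[5,25,50,75,95]).round(3))
w=hb&(abs(Z-(o["ee_pos"][2]+.004))<.006); show(w,"held top")
E
```

```text
5.25 [0.55654695 0.03738333 0.14835957] [-1.57056546e+00  1.45753483e-04  1.73209808e+00]
fence 307 [array([503.5,  17.8]), array([12.1, 19.2]), np.float64(8.9)]
[[510.8999938964844, 9.300000190734863], [507.8999938964844, 28.200000762939453], [496.1000061035156, 26.399999618530273], [499.0, 7.599999904632568]]
jaw 2103 [array([538.7, 167. ]), array([130.1,  19.5]), np.float64(8.9)]
[[604.2000122070312, 167.89999389648438], [600.2999877929688, 186.0], [473.20001220703125, 164.8000030517578], [476.0, 147.8000030517578]]
[0.144 0.153 0.153 0.153 0.154]
held top 7996 [array([545.6,  39.8]), array([99.1, 44.2]), np.float64(9.4)]
[[597.0999755859375, 29.5], [591.5999755859375, 60.400001525878906], [543.5, 61.900001525878906], [496.3999938964844, 35.79999923706055], [499.79998779296875, 13.899999618530273]]
```

View pics/w2.png

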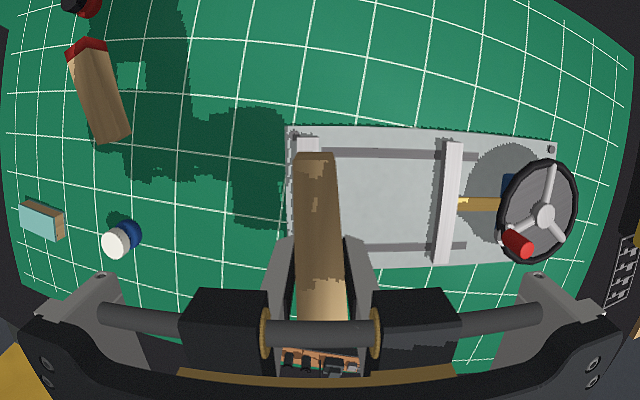

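Wrist view: the blank is held square above the fence at (320,230) with its thick end away from the robot, which is +x in the press. The jaw is at (447,200) and the knob at (520,243). Setting it down now, about 2 mm off the fence.

>>> jog_arm --targets '[[2.0,[1.5,0,-0.35],0],[2.0,[1.5,4,-0.35],0],[2.0,[1.5,7.5,-0.35],0],[2.0,[1.5,9,-0.35],0],[2.0,[1.5,9.7,-0.35],0],[2.0,[1.5,9.9,-0.35],0],[2.0,[1.5,9.9,-0.35],0]]'

```text
time_s: 6.0
ee_pos: [0.5583, 0.0537, 0.0506]
eef_rot: [-1.572, 0.0, 1.733]
force: [-0.8, 0.8, -0.1]
grip_width: 0.0286
```

>>> jog_arm --targets '[[2.0,[-0.1,0.1,0],0],[2.0,[-0.1,0.15,0],0],[2.0,[-0.1,0.15,0],0]]'

```text
time_s: 6.3
ee_pos: [0.5581, 0.0527, 0.0485]
eef_rot: [-1.572, 0.0, 1.733]
force: [0.4, -1.0, 2.0]
grip_width: 0.0285
```

>>> jog_arm --targets '[[4.6,[0,0,0],0],[4.6,[0,0,0],0],[4.6,[0,0,0],0],[4.6,[0,0,0],0],[4.6,[0,-2,0],0],[4.6,[0,-5,0],0],[6,[0,-10,0],0],[9.4,[0,-12,0],0]]'

```text
time_s: 7.1
ee_pos: [0.5589, 0.0528, 0.1722]
eef_rot: [-1.576, 0.001, 1.733]
force: [1.1, -0.6, -0.6]
grip_width: 0.0585
```

```bash
python3 - <<'E'
from h import *
from station import ctrl
o=ctrl.get_obs(); print(o["ee_pos"],o["grip_width"]); shift(o,.4695,-.2214,.19,2.094); 
E
```

```text
[0.55889705 0.05280118 0.17223473] 0.05849430545965478
shift cm [-25.62  -1.83  13.24] turn -0.361
```

>>> jog_arm --targets '[[9.4,[-4,-1.8,2.2],-0.1],[9.4,[-8.5,-1.8,4.4],-0.2],[9.4,[-13,-1.8,6.6],-0.3],[9.4,[-17,-1.8,8.8],-0.36],[9.4,[-21,-1.8,11],-0.36],[9.4,[-24,-1.8,12.5],-0.36],[9.4,[-25.6,-1.8,13.2],-0.36],[9.4,[-25.6,-1.8,13.2],-0.36],[9.4,[-25.6,-1.8,13.2],-0.36]]'

```text
time_s: 8.0
ee_pos: [0.4745, -0.2101, 0.1856]
eef_rot: [-1.559, 0.008, 2.079]
force: [-0.4, 0.6, -0.0]
grip_width: 0.094
```

```bash
python3 look.py w3; python3 - <<'E'
from h import *
from station import ctrl
import pickle
o,c=pickle.load(open("pics/w3.pkl","rb"))
P=wcloud(c,o); np.set_printoptions(suppress=True)
def show(m,n):
    q=(P[m][:,:2]*1000).astype(np.float32); print(n,m.sum(),[np.round(t,1) for t in cv2.minAreaRect(q)]); print(cv2.approxPolyDP(cv2.convexHull(q),4,True).reshape(-1,2).round(1).tolist())
show((abs(P[...,2]-.043)<.004)&(np.hypot(P[...,0]-.47,P[...,1]+.223)<.1),"b1")
show((abs(P[...,2]-.053)<.004)&(np.hypot(P[...,0]-.558,P[...,1]-.053)<.1),"b2")
E
```

```text
8.0 [ 0.4745381  -0.21008314  0.18561879] [-1.5592635   0.00752491  2.0786454 ]
b1 3186 [array([ 470.9, -223.2]), array([119.8,  33.2]), np.float64(29.4)]
[[526.9000244140625, -200.89999389648438], [515.9000244140625, -181.39999389648438], [410.8999938964844, -238.0], [426.8999938964844, -267.0]]
b2 46 [array([605.4,  45.9]), array([14. , 12.5]), np.float64(46.5)]
[[614.7000122070312, 46.599998474121094], [605.7000122070312, 55.20000076293945], [597.2999877929688, 43.900001525878906]]
```

```bash
python3 - <<'E'
from h import *
from station import ctrl
o=ctrl.get_obs(); print(o["ee_pos"],o["eef_rot"]); shift(o,.4701,-.222,.039,2.070); 
E
```

```text
[ 0.47459444 -0.20986082  0.18565082] [-1.55926793  0.00754628  2.07904434]
shift cm [-0.73 14.68  0.81] turn 0.009
```

>>> jog_arm --targets '[[9.4,[0,0,0],0],[9.4,[0,0,0],0]]'

```text
time_s: 8.25
ee_pos: [0.4745, -0.2102, 0.1857]
eef_rot: [-1.559, 0.008, 2.078]
force: [-0.8, 0.5, -0.4]
grip_width: 0.0938
```

```bash
python3 - <<'E'
from h import *
from station import ctrl
o=ctrl.get_obs(); print(o["ee_pos"],o["eef_rot"]); shift(o,.4701,-.222,.039,2.070); 
E
```

```text
[ 0.47445487 -0.21023161  0.18573739] [-1.55921362  0.00779192  2.07822807]
shift cm [-0.7  14.69  0.78] turn 0.008
```

>>> jog_arm --targets '[[9.4,[-0.7,3,0.8],0],[9.4,[-0.7,7,0.8],0],[9.4,[-0.7,9,0.8],0],[9.4,[-0.7,10,0.8],0],[9.4,[-0.7,10,0.8],0],[9.4,[-0.7,10,0.8],0],[9.4,[-0.7,10,0.8],0]]'

```text
time_s: 8.95
ee_pos: [0.4722, -0.2193, 0.0871]
eef_rot: [-1.555, 0.013, 2.071]
force: [0.2, -0.7, -1.0]
grip_width: 0.0941
```

```bash
python3 - <<'E'
from h import *
from station import ctrl
o=ctrl.get_obs(); print(o["ee_pos"],o["eef_rot"]); shift(o,.4701,-.222,.039,2.070); 
E
```

```text
[ 0.47223705 -0.21926936  0.08705073] [-1.55530424  0.01305209  2.07148493]
shift cm [-0.07  4.81  0.24] turn 0.001
```

Joint 6 is near its limit here (about -2.51 of -2.55), and that is tilting the tool. I'll use the half-turned grasp instead.

>>> jog_arm --targets '[[9.4,[0,-2,0],0.15],[9.4,[0,-3,0],0.3],[9.4,[0,-3,0],0.45],[9.4,[0,-3,0],0.6],[9.4,[0,-3,0],0.75],[9.4,[0,-3,0],0.9],[9.4,[0,-3,0],1.05],[9.4,[0,-3,0],1.2],[9.4,[0,-3,0],1.35],[9.4,[0,-3,0],1.5]]'

```text
time_s: 9.95
ee_pos: [0.4723, -0.2187, 0.1169]
eef_rot: [-1.583, 0.016, 0.565]
force: [0.5, -0.1, 0.1]
grip_width: 0.094
```

>>> jog_arm --targets '[[9.4,[0,0,0],0.15],[9.4,[0,0,0],0.3],[9.4,[0,0,0],0.45],[9.4,[0,0,0],0.6],[9.4,[0,0,0],0.75],[9.4,[0,0,0],0.9],[9.4,[0,0,0],1.05],[9.4,[0,0,0],1.2],[9.4,[0,0,0],1.35],[9.4,[0,0,0],1.5]]'

```text
time_s: 10.95
ee_pos: [0.4723, -0.2187, 0.1169]
eef_rot: [-1.588, -0.011, -0.935]
force: [-0.8, -0.4, 0.2]
grip_width: 0.0939
```

```bash
python3 - <<'E'
from h import *
from station import ctrl
o=ctrl.get_obs(); print(o["ee_pos"],o["eef_rot"],o["qpos"]); shift(o,.4701,-.222,.039,2.070-np.pi); 
E
```

```text
[ 0.47229177 -0.21865112  0.1168738 ] [-1.58801357 -0.01055655 -0.93481597] [-0.49423269  0.35181477  1.72038591 -0.02291963  1.06729793  0.45171207]
shift cm [ 0.06  7.79 -0.24] turn 0.137
```

The tilt left behind is only about 1.1°, which does no harm for gripping. Measured axes compensate for it, so I'm going down.

>>> jog_arm --targets '[[9.4,[0.05,2,-0.25],0.137],[9.4,[0.05,4.5,-0.25],0.137],[9.4,[0.05,6.5,-0.25],0.137],[9.4,[0.05,7.5,-0.25],0.137],[8,[0.05,7.8,-0.25],0.137],[6,[0.05,7.8,-0.25],0.137],[5,[0.05,7.8,-0.25],0.137]]'

```text
time_s: 11.65
ee_pos: [0.47, -0.2221, 0.0389]
eef_rot: [-1.587, -0.013, -1.066]
force: [-0.4, -1.0, -0.1]
grip_width: 0.0733
```

```bash
python3 - <<'E'
from h import *
from station import ctrl
o=ctrl.get_obs(); print(o["ee_pos"],o["eef_rot"],o["grip_width"]); shift(o,.4701,-.222,.039,2.070-np.pi); 
E
```

```text
[ 0.47001851 -0.22206826  0.03888555] [-1.58655436 -0.0126081  -1.06568609] 0.07333950561577246
shift cm [-0.   -0.01  0.01] turn 0.006
```

>>> jog_arm --targets '[[2,[0,0,0],0.005],[2,[0,0,0],0.005],[2,[0,0,0],0.005],[2,[0,0,0],0.005],[2,[0,0,0],0.005],[2,[0,0,0],0.005],[2,[0,0,0],0.005],[2,[0,0,0],0.005]]' --grip_force 20

```text
time_s: 12.45
ee_pos: [0.4695, -0.2218, 0.0378]
eef_rot: [-1.587, -0.011, -1.071]
force: [-0.1, -0.2, 1.3]
grip_width: 0.0283
```

```bash
python3 - <<'E'
from h import *
from station import ctrl
o=ctrl.get_obs(); print(o["ee_pos"],o["eef_rot"],o["grip_width"]); shift(o,.548,.115,.13,-1.410); 
E
```

```text
[ 0.46950001 -0.22179234  0.03784517] [-1.5873808  -0.01128291 -1.07072932] 0.02826470598705456
shift cm [-25.69  -9.89  22.88] turn 0.339
```

>>> jog_arm --targets '[[2,[0,-4,0],0],[2,[-2,-8,2],0.05],[2,[-5.5,-9.9,5],0.1],[2,[-9,-9.9,8],0.15],[2,[-12.5,-9.9,11],0.2],[2,[-16,-9.9,14],0.25],[2,[-19.5,-9.9,17],0.3],[2,[-22.5,-9.9,20],0.339],[2,[-24.8,-9.9,22.7],0.339],[2,[-24.8,-9.9,22.7],0.339]]'

```text
time_s: 13.45
ee_pos: [0.5512, 0.1098, 0.1299]
eef_rot: [-1.583, -0.016, -1.406]
force: [0.4, -0.4, -1.5]
grip_width: 0.0287
```

>>> jog_arm --targets '[[2,[0,0,0],0],[2,[0,0,0],0]]'

```text
time_s: 13.65
ee_pos: [0.5504, 0.1056, 0.1301]
eef_rot: [-1.583, -0.016, -1.41]
force: [0.3, -0.1, -0.5]
grip_width: 0.0285
```

```bash
python3 look.py w4; python3 - <<'E'
from h import *
import pickle
o,c=pickle.load(open("pics/w4.pkl","rb"))
P=wcloud(c,o); np.set_printoptions(suppress=True); Z=P[...,2]
f=np.array([.5602,.0367]); a=.1606; X=(P[...,:2]-f)@np.array([[np.cos(a),-np.sin(a)],[np.sin(a),np.cos(a)]])
def show(m,n):
    q=(X[m]*1000).astype(np.float32)
    if len(q)<5: print(n,len(q)); return
    print(n,m.sum(),[np.round(t,1) for t in cv2.minAreaRect(q)]); print(cv2.approxPolyDP(cv2.convexHull(q),4,True).reshape(-1,2).round(1).tolist())
R=abs(X[...,0])<.08
show(R&(abs(Z-.027)<.004)&(abs(X[...,1]+.01)<.02),"fence")
show(R&(abs(Z-.053)<.004)&(abs(X[...,1]-.02)<.035),"b2")
show(R&(abs(Z-o["ee_pos"][2]-.005)<.006)&(abs(X[...,1]-.07)<.04),"held")
shift_=shift(o,*(f+.07*np.array([-np.sin(a),np.cos(a)])),.049,-1.41)
E
```

```text
13.65 [0.55042342 0.10555033 0.13011689] [-1.58313376 -0.01627817 -1.41041004]
fence 1949 [array([-0.9, -5.2]), array([ 30.1, 130.9]), np.float64(89.8)]
[[61.099998474121094, 9.600000381469727], [-66.4000015258789, -6.900000095367432], [-66.5, -18.700000762939453], [62.20000076293945, -20.5]]
b2 4547 [array([ 0.7, 15.9]), array([122.2,  34.1]), np.float64(2.9)]
[[60.900001525878906, 35.70000076293945], [-34.5, 26.399999618530273], [-58.599998474121094, 18.0], [-59.79999923706055, 2.799999952316284], [60.79999923706055, 2.0]]
held 8354 [array([11.4, 69.4]), array([ 51.9, 101.9]), np.float64(79.1)]
[[62.5, 82.19999694824219], [10.0, 96.0], [-35.900001525878906, 84.4000015258789], [-38.20000076293945, 52.5], [10.100000381469727, 43.20000076293945], [61.400001525878906, 60.900001525878906]]
shift cm [-0.18  8.11 -0.04] turn -0.0
```

View pics/w4.png

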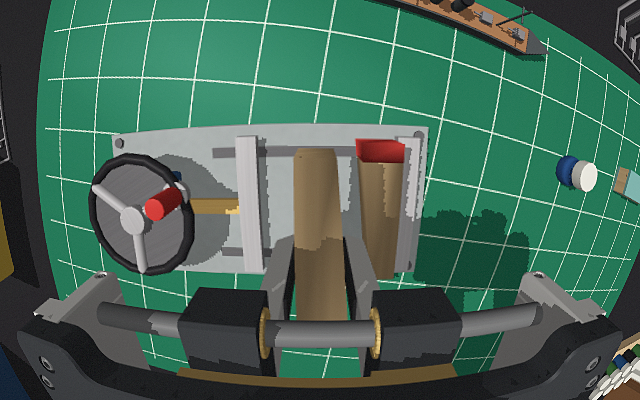

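Wrist view: blank 2 lies along the fence at (382,210) with its red end away from the robot, ends at x = -60 and +61. The held blank is at (318,230), thin end away from the robot. That is the right arrangement, and there is room on the plate, so I'm setting it down.

>>> jog_arm --targets '[[2,[-0.2,3,-0.15],-0.025],[2,[-0.2,5.5,-0.15],-0.025],[2,[-0.2,7,-0.15],-0.025],[2,[-0.2,7.7,-0.15],-0.025],[2,[-0.2,8.0,-0.15],-0.025],[2,[-0.2,8.15,-0.15],-0.025],[2,[-0.2,8.2,-0.15],-0.025],[2,[-0.2,8.2,-0.15],-0.025]]'

```text
time_s: 14.5
ee_pos: [0.5484, 0.1067, 0.0488]
eef_rot: [-1.582, -0.016, -1.385]
force: [-0.3, -0.6, -0.7]
grip_width: 0.0285
```

>>> jog_arm --targets '[[2,[0,0.1,0],0],[4.4,[0,0.1,0],0],[4.4,[0,0.1,0],0],[4.4,[0,0.1,0],0],[4.4,[0,0.1,0],0],[4.4,[0,-2,0],0],[4.4,[0,-5,0],0],[4.4,[0,-9,0],0],[4.4,[0,-12,0],0],[4.4,[0,-12,0],0]]'

```text
time_s: 15.5
ee_pos: [0.5508, 0.1091, 0.1725]
eef_rot: [-1.576, -0.016, -1.385]
force: [0.7, -0.6, -0.3]
grip_width: 0.044
```

```bash
python3 look.py w5; cat > m5.py <<'E'
from h import *
import pickle,sys
from scipy.optimize import least_squares
o,c=pickle.load(open(f"pics/{sys.argv[1]}.pkl","rb"))
P=wcloud(c,o); np.set_printoptions(suppress=True); Z=P[...,2]
f=np.array([.5602,.0367]); a=.1606; X=(P[...,:2]-f)@np.array([[np.cos(a),-np.sin(a)],[np.sin(a),np.cos(a)]])*1000
def show(m,n):
    q=X[m].astype(np.float32)
    if len(q)<5: print(n,len(q)); return
    print(n,m.sum(),[np.round(t,1) for t in cv2.minAreaRect(q)]); print(cv2.approxPolyDP(cv2.convexHull(q),3,True).reshape(-1,2).round(1).tolist())
R=abs(X[...,0])<75; Y=X[...,1]
show(R&(abs(Z-.053)<.004)&(abs(Y-15)<35)&(Y<40),"b2")
show(R&(abs(Z-.053)<.004)&(abs(Y-70)<30),"b1")
show(R&(abs(Z-.0265)<.003)&(abs(Y-125)<25),"jaw")
h=R&(abs(Y-232)<75)
hsv=cv2.cvtColor(c["img"],cv2.COLOR_RGB2HSV); red=((hsv[...,0]<6)|(hsv[...,0]>174))&(hsv[...,1]>150)&(hsv[...,2]>70)
k=h&red&(Z>.088); print("knobtop",k.sum(),X[k].mean(0).round(1),Z[k].mean().round(4))
if k.sum()>5: print(cv2.minEnclosingCircle(X[k].astype(np.float32)))
m=h&(abs(Z-.058)<.003); q=X[m]; 
print("rim",m.sum(),cv2.minEnclosingCircle(q.astype(np.float32)))
E
python3 m5.py w5
```

```text
15.5 [0.5507806  0.1090882  0.17251518] [-1.57619368 -0.01615522 -1.38473691]
b2 3147 [array([ 2.4, 16.4]), array([120.2,  35. ]), np.float64(3.0)]
[[61.599998474121094, 36.599998474121094], [-31.0, 27.399999618530273], [-57.099998474121094, 2.5999999046325684], [61.5, 3.0999999046325684]]
b1 3591 [array([ 0.1, 68.3]), array([120.7,  33.4]), np.float64(0.6)]
[[60.099998474121094, 84.9000015258789], [-60.20000076293945, 83.4000015258789], [-59.70000076293945, 54.099998474121094], [-48.20000076293945, 51.599998474121094], [57.29999923706055, 63.20000076293945]]
jaw 1924 [array([  0.2, 132.4]), array([ 19.1, 129.2]), np.float64(89.7)]
[[63.79999923706055, 123.30000305175781], [64.80000305175781, 140.60000610351562], [-64.30000305175781, 140.60000610351562], [-46.0, 123.19999694824219]]
knobtop 341 [ 22.4 188. ] 0.0944
((21.783700942993164, 189.1389617919922), 8.878425598144531)
rim 3970 ((0.7578083872795105, 233.2142333984375), 60.51911544799805)
```

Both blanks are placed as intended: b2 ends at -59/+61, b1 ends at ±60, jaw face at y = 123. The knob is at (21.8, 189.1) and the hub at about (0.4, 234.2), radius 49.9 mm. Next the knob.

```bash
python3 - <<'E'
from h import *
from station import ctrl
o=ctrl.get_obs(); print(o["ee_pos"]); shift(o,.5515,.2268,.150,-1.41); shift(o,.5515,.2268,.082,-1.41)
E
```

```text
[0.5498652  0.10892999 0.16989955]
shift cm [-11.58   1.78   2.36] turn 0.025
shift cm [-11.69   8.58   2.42] turn 0.025
```

>>> jog_arm --targets '[[4.4,[-4,0,0.8],0.025],[4.4,[-8,0,1.6],0.025],[4.4,[-11,1.5,2.2],0.025],[4.4,[-11.6,1.8,2.4],0.025],[4.4,[-11.6,1.8,2.4],0.025],[4.4,[-11.6,1.8,2.4],0.025]]'

```text
time_s: 16.15
ee_pos: [0.5512, 0.2259, 0.1477]
eef_rot: [-1.583, -0.017, -1.41]
force: [0.2, -0.1, -0.5]
grip_width: 0.0437
```

```bash
python3 - <<'E'
from h import *
from station import ctrl
o=ctrl.get_obs(); print(o["ee_pos"],o["eef_rot"]); shift(o,.5515,.2268,.082,-1.41)
E
```

```text
[0.55119133 0.22592029 0.14773587] [-1.58348438 -0.01651907 -1.41021161]
shift cm [-0.19  6.57  0.13] turn -0.0
```

>>> jog_arm --targets '[[4.4,[-0.2,2,0.1],0],[4.4,[-0.2,4.5,0.1],0],[4.4,[-0.2,6,0.1],0],[4.4,[-0.2,6.5,0.1],0],[1,[-0.2,6.5,0.1],0],[1,[-0.2,6.5,0.1],0],[1,[-0.2,6.5,0.1],0],[1,[-0.2,6.5,0.1],0],[1,[-0.2,6.5,0.1],0]]' --grip_force 15

```text
time_s: 17.05
ee_pos: [0.5518, 0.2278, 0.0839]
eef_rot: [-1.581, -0.016, -1.41]
force: [0.3, -3.0, 5.6]
grip_width: 0.0181
```

```bash
cat > circ.py <<'E'
# shifts (cm) leading the knob clockwise from the present TCP; hub in the press frame, tool axes as measured
import sys
from h import *
from station import ctrl
o=ctrl.get_obs(); f=np.array([.5602,.0367]); a=.1606
M=np.array([[np.cos(a),-np.sin(a)],[np.sin(a),np.cos(a)]])
p=(o["ee_pos"][:2]-f)@M; d=p-np.array([.0004,.2342]); r=np.hypot(*d); t=np.arctan2(d[1],d[0])
print("t",o["time_s"],"pos",p.round(4),"r",r.round(4),"ang",t.round(3),"z",o["ee_pos"][2].round(4),"F",o["force"].round(1),"w",o["grip_width"].round(4))
R=Rot(o["eef_rot"]); n=int(sys.argv[1]); st=float(sys.argv[2]); z=float(sys.argv[3]) if len(sys.argv)>3 else .082
for i in range(1,n+1):
    b=t-st*i; q=np.array([.0004,.2342])+.05*np.array([np.cos(b),np.sin(b)])
    w=np.r_[f+M@q,z]; print((R.T@(w-o["ee_pos"])*100).round(1).tolist())
E
python3 circ.py 10 0.3
```

```text
Traceback (most recent call last):
  File "circ.py", line 8, in <module>
    print("t",o["time_s"],"pos",p.round(4),"r",r.round(4),"ang",t.round(3),"z",o["ee_pos"][2].round(4),"F",o["force"].round(1),"w",o["grip_width"].round(4))
                                                                                                                                   ^^^^^^^^^^^^^^^^^^^^^
AttributeError: 'float' object has no attribute 'round'
```

```bash
sed -i 's/o\["grip_width"\].round(4)/round(o["grip_width"],4)/' circ.py; python3 circ.py 10 0.3 .083
```

```text
t 17.05 pos [0.0222 0.19  ] r 0.0493 ang -1.112 z 0.0839 F [ 0.3 -3.   5.6] w 0.0181
[0.5, 0.1, -1.4]
[0.5, 0.1, -2.9]
[0.1, 0.1, -4.3]
[-0.7, 0.1, -5.6]
[-1.9, 0.1, -6.5]
[-3.3, 0.1, -7.1]
[-4.8, 0.1, -7.2]
[-6.2, 0.1, -6.8]
[-7.5, 0.0, -6.1]
[-8.6, 0.0, -5.0]
```

>>> jog_arm --targets '[[1,[0.5,0,-1.4],0],[1,[0.5,0,-2.9],0],[1,[0.1,0,-4.3],0],[1,[-0.7,0,-5.6],0],[1,[-1.9,0,-6.5],0],[1,[-3.3,0,-7.1],0],[1,[-4.8,0,-7.2],0],[1,[-6.2,0,-6.8],0],[1,[-7.5,0,-6.1],0],[1,[-8.6,0,-5.0],0]]'

```text
time_s: 18.05
ee_pos: [0.4887, 0.3061, 0.0838]
eef_rot: [-1.581, -0.016, -1.409]
force: [9.0, -13.5, 13.2]
grip_width: 0.0178
```

```bash
python3 circ.py 10 0.35 .083
```

```text
t 18.05 pos [-0.0275  0.2774] r 0.0514 ang 2.145 z 0.0838 F [  9.  -13.5  13.2] w 0.0178
[-0.6, 0.1, 1.7]
[-0.6, 0.0, 3.4]
[-0.1, 0.0, 5.1]
[0.9, 0.0, 6.5]
[2.4, 0.0, 7.4]
[4.1, 0.1, 7.8]
[5.8, 0.1, 7.6]
[7.4, 0.1, 6.8]
[8.5, 0.2, 5.5]
[9.2, 0.2, 3.9]
```

```bash
sed -i 's/\.0004,\.2342/0,.235/g' circ.py; python3 circ.py 10 0.35 .084
```

```text
t 18.05 pos [-0.0275  0.2774] r 0.0505 ang 2.147 z 0.0838 F [  9.  -13.5  13.2] w 0.0178
[-0.6, -0.0, 1.6]
[-0.7, -0.1, 3.4]
[-0.2, -0.1, 5.0]
[0.8, -0.1, 6.4]
[2.3, -0.1, 7.4]
[4.0, -0.0, 7.7]
[5.7, -0.0, 7.5]
[7.3, 0.0, 6.7]
[8.5, 0.1, 5.4]
[9.1, 0.1, 3.8]
```

>>> jog_arm --targets '[[1,[-0.5,-0.1,1.65],0],[1,[-0.6,-0.2,3.45],0],[1,[-0.1,-0.2,5.05],0],[1,[0.9,-0.2,6.45],0],[1,[2.4,-0.2,7.45],0],[1,[4.1,-0.2,7.75],0],[1,[5.8,-0.2,7.55],0],[1,[7.4,-0.2,6.75],0],[1,[8.6,-0.15,5.45],0],[1,[9.2,-0.15,3.85],0]]'

```text
time_s: 19.05
ee_pos: [0.5389, 0.2205, 0.0841]
eef_rot: [-1.585, -0.013, -1.411]
force: [-5.9, 27.3, -4.6]
grip_width: 0.018
```

```bash
python3 circ.py 10 0.35 .084
```

```text
t 19.05 pos [0.0083 0.1848] r 0.0508 ang -1.406 z 0.0841 F [-5.9 27.3 -4.6] w 0.018
[-0.1, 0.0, -1.8]
[-0.7, 0.0, -3.4]
[-1.8, 0.1, -4.7]
[-3.4, 0.0, -5.6]
[-5.1, 0.0, -5.8]
[-6.8, 0.0, -5.5]
[-8.3, -0.0, -4.6]
[-9.4, -0.1, -3.3]
[-10.0, -0.1, -1.6]
[-9.9, -0.1, 0.1]
```

>>> jog_arm --targets '[[1,[-0.3,0,-1.8],0],[1,[-0.9,0,-3.4],0],[1,[-2.0,0,-4.7],0],[1,[-3.6,0,-5.6],0],[1,[-5.3,0,-5.8],0],[1,[-7.0,0,-5.5],0],[1,[-8.5,0,-4.6],0],[1,[-9.6,0,-3.3],0],[1,[-10.2,0,-1.6],0],[1,[-10.2,0,-1.6],0]]'

```text
time_s: 20.05
ee_pos: [0.5111, 0.3178, 0.0843]
eef_rot: [-1.58, -0.018, -1.41]
force: [3.4, -10.0, 13.4]
grip_width: 0.0177
```

```bash
python3 circ.py 10 0.15 .084; python3 look.py w6; python3 m5.py w6
```

```text
t 20.05 pos [-0.0035  0.2853] r 0.0505 ang 1.641 z 0.0843 F [  3.4 -10.   13.4] w 0.0177
[0.0, 0.0, 0.8]
[0.2, 0.0, 1.5]
[0.4, 0.0, 2.2]
[0.7, 0.0, 2.9]
[1.1, 0.0, 3.5]
[1.7, 0.0, 4.0]
[2.2, 0.0, 4.5]
[2.9, 0.0, 4.9]
[3.6, 0.0, 5.1]
[4.3, 0.1, 5.3]
20.05 [0.5110677  0.31780324 0.08425212] [-1.58012327 -0.01810712 -1.41007274]
b2 2377 [array([ 0. , 20.2]), array([122. ,  39.6]), np.float64(0.1)]
[[60.400001525878906, 3.5], [60.70000076293945, 36.70000076293945], [-61.0, 38.29999923706055], [-57.599998474121094, 2.799999952316284], [52.70000076293945, 0.4000000059604645]]
b1 2289 [array([-0.7, 53.3]), array([ 26.7, 120.9]), np.float64(89.9)]
[[59.70000076293945, 64.4000015258789], [-55.20000076293945, 65.80000305175781], [-61.20000076293945, 47.099998474121094], [-56.599998474121094, 40.20000076293945], [53.29999923706055, 40.599998474121094], [59.70000076293945, 43.400001525878906]]
jaw 0
knobtop 814 [ -0.5 284.9] 0.0944
((13.072769165039062, 249.9683837890625), 46.88050842285156)
rim 6904 ((0.8261317014694214, 235.7391357421875), 60.05594253540039)
```

View pics/w6.png

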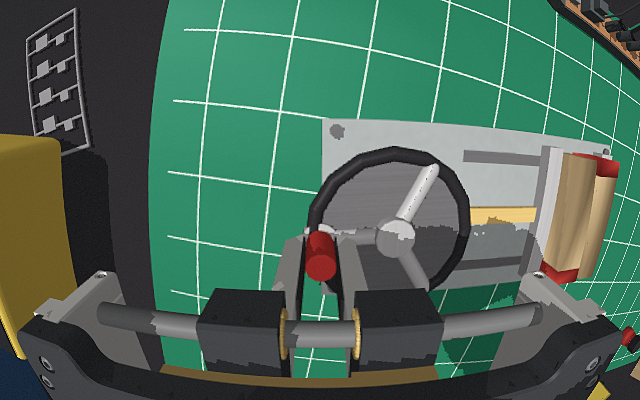

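Wrist view: jaw at (550,210) is pushing the blanks at (580,210) together toward the fence, with their ends level. The knob is held at (320,257). About 1.35 rad remain, so I go slower.

>>> jog_arm --targets '[[1,[0.1,0,0.8],0],[1,[0.3,0,1.5],0],[1,[0.5,0,2.2],0],[1,[0.8,0,2.9],0],[1,[1.2,0,3.5],0],[1,[1.8,0,4.0],0],[1,[2.3,0,4.5],0],[1,[3.0,0,4.9],0]]'

```text
time_s: 20.9
ee_pos: [0.5627, 0.2973, 0.0844]
eef_rot: [-1.58, -0.015, -1.409]
force: [-0.3, 3.3, 8.0]
grip_width: 0.0178
```

```bash
python3 circ.py 6 0.1 .084
```

```text
t 20.9 pos [0.0441 0.2568] r 0.0492 ang 0.459 z 0.0844 F [-0.3  3.3  8. ] w 0.0178
[0.4, 0.0, 0.3]
[0.9, 0.0, 0.4]
[1.4, 0.1, 0.5]
[1.9, 0.1, 0.6]
[2.4, 0.1, 0.6]
[2.9, 0.1, 0.5]
```

>>> jog_arm --targets '[[1,[0.4,0,0.25],0],[1,[0.9,0,0.4],0],[1,[1.4,0,0.5],0],[1,[1.4,0,0.5],0]]'

```text
time_s: 21.3
ee_pos: [0.5691, 0.2847, 0.0844]
eef_rot: [-1.582, -0.014, -1.41]
force: [-3.9, 8.6, 7.5]
grip_width: 0.0177
```

```bash
python3 circ.py 6 0.1 .084
```

```text
t 21.3 pos [0.0485 0.2434] r 0.0492 ang 0.171 z 0.0844 F [-3.9  8.6  7.5] w 0.0177
[0.5, 0.0, 0.1]
[1.0, 0.0, 0.2]
[1.5, 0.1, 0.1]
[2.0, 0.1, 0.0]
[2.5, 0.1, -0.1]
[2.9, 0.1, -0.3]
```

>>> jog_arm --targets '[[1,[0.3,0,0.1],0],[1,[0.5,0,0.1],0],[1,[0.5,0,0.1],0]]'

```text
time_s: 21.6
ee_pos: [0.5701, 0.282, 0.0844]
eef_rot: [-1.582, -0.011, -1.409]
force: [-6.0, 20.1, 5.9]
grip_width: 0.0176
```

```bash
python3 circ.py 3 0.1 .084
```

```text
t 21.6 pos [0.049  0.2406] r 0.0493 ang 0.113 z 0.0844 F [-6.  20.1  5.9] w 0.0176
[0.5, 0.0, 0.1]
[1.0, 0.1, 0.1]
[1.5, 0.1, 0.0]
```

The knob resists with about 20 N tangentially and has nearly stopped, so the jaw is firm. Letting go.

>>> jog_arm --targets '[[4,[0,0,0],0],[4,[0,0,0],0],[4,[0,0,0],0],[4,[0,-1,0],0],[4,[0,-3,0],0],[4,[0,-6,0],0],[4,[0,-10,0],0],[4,[2,-12,0],0],[4,[6,-12,0],0],[4,[10,-12,0],0]]'

```text
time_s: 22.6
ee_pos: [0.5881, 0.1811, 0.2064]
eef_rot: [-1.581, -0.016, -1.409]
force: [0.3, -0.6, -0.8]
grip_width: 0.0398
```

>>> jog_arm --targets '[[4,[4,0,-2],0],[4,[4,0,-2],0],[4,[4,0,-2],0]]'

```text
time_s: 22.9
ee_pos: [0.5748, 0.1387, 0.2068]
eef_rot: [-1.582, -0.016, -1.412]
force: [0.3, -0.3, 0.5]
grip_width: 0.0397
```

```bash
python3 look.py w7; python3 m5.py w7; python3 - <<'E'
from station import optics
import cv2,numpy as np
t=optics.camera("top")["img"][90:260,120:420,::-1]; w=cv2.imread("pics/w7.png")
t=cv2.resize(t,(640,363),interpolation=cv2.INTER_CUBIC); cv2.imwrite("pics/fin.png",np.vstack([t,w[:230]]))
E
```

```text
22.9 [0.57480037 0.13870043 0.2067819 ] [-1.58199024 -0.01621392 -1.41151391]
b2 3365 [array([ 1. , 19.7]), array([121.5,  40.4]), np.float64(0.1)]
[[60.20000076293945, 39.099998474121094], [-23.399999618530273, 39.0], [-59.0, 21.0], [-59.5, 1.600000023841858], [60.400001525878906, -0.30000001192092896]]
b1 1132 [array([18.3, 48.4]), array([16.8, 83.6]), np.float64(90.0)]
[[59.900001525878906, 54.900001525878906], [-17.399999618530273, 56.0], [-23.5, 41.20000076293945], [59.400001525878906, 40.400001525878906]]
jaw 0
knobtop 251 [ 50.  243.9] 0.0945
((49.22599792480469, 245.20770263671875), 9.040308952331543)
rim 3384 ((1.814367651939392, 234.9136199951172), 60.79718780517578)
```

View pics/fin.png

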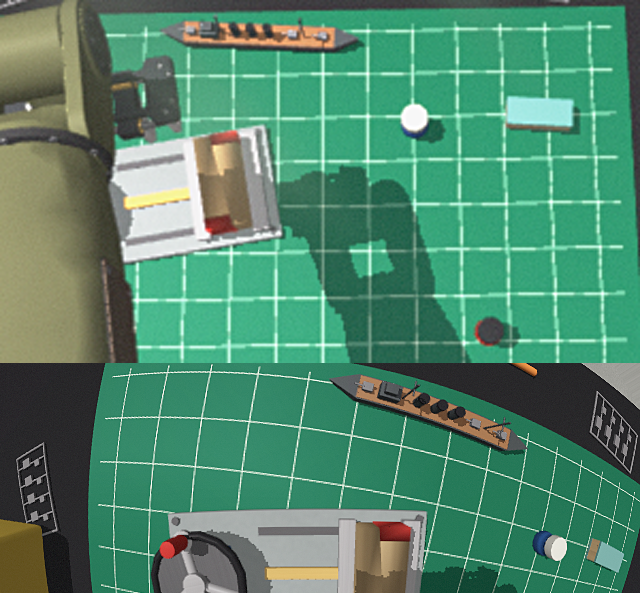

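The last picture shows both blanks packed between jaw and fence, with the red ends opposite each other and level. Ship, blue jar, sander and red jar are where they were. Handing in.

```bash
python3 -c "
from station import ctrl
print(ctrl.get_obs()['time_s'],ctrl.hand_in())"
```

```text
the job is handed in; nothing more can be done
23.0 None
```

I laid both wooden blanks in the press, thick end beside thin end, and wound the wheel clockwise by about 11.3 rad. I stopped when the knob pushed back with about 20 N and had nearly stopped moving. Then I let go, lifted clear and handed in at 23 s.

**Block:** the last wrist picture puts its ends at x of about ±60 mm, level to about 1 mm. Its sides lie at y of about 0 and 56 mm, matching the packed width. Part of the blank next to the jaw was hidden in that picture.

**Bystanders:** in the last top picture the ship, both jars and the sanding block look unmoved. I judged that by eye and did not measure it.

**What disagreed or could not be checked:**
- **Tilt:** joint 6 nearly reached its limit over the second blank. I switched to the half-turned grasp, but the tool kept a tilt of about 1.1° from then on. It did no visible harm.
- **Forces on the knob:** leading it round gave sideways forces up to about 27 N, because my circle was slightly too wide. That is well under the 120 N limit.
- **Jaw contact:** after release the knob measured about 0.08 rad back from where I held it, close to measuring error. The jaw face was not measurable in the last picture, so I judged contact from the block's width and the wheel angle (about 12.4 rad).

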